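Canister tins in order of height on the jar shelf

ROBOT

A 6-joint arm with a two-finger parallel gripper is mounted at the origin on the work surface. World frame = base frame: x ahead of the robot, y to its left, z up, the work surface at z = 0. Lengths are in m, angles in degrees, forces in N, time in s.
With the tool pointing down it reaches from about 0.325 to 0.85 m from the base axis. Payload 4.4 kg.
Tool frame: the origin (TCP) lies midway between the tips of the shut fingers; the grasp point (between the pads) lies 19 mm behind it; z points along the fingers, y is the line along which they close (so a half turn about z gives the same grasp; the last joint's range is limited). The gripper opens to 94 mm and grips with 3 to 60 N. Pads are 16 mm wide; open, the fingers measure 119 mm over their backs; the gripper's body (75 mm by 177 mm) begins 78 mm behind the grasp point.
Start: joints at [66.606, 11.837, 88.321, -0, 79.842, -8.623], TCP at [0.147, 0.556, 0.205] pointing down, gripper open.
Joint ranges: [-156.59, 156.59], [-49.26, 127.26], [12.9, 141.05], [-63.56, 243.56], [4.71, 150.69], [-161.64, 161.64]. Speed limits (degrees/s): [159.86, 159.86, 180, 180, 180, 180].

INTERFACE

Orientations are given as [roll, pitch, yaw] about the fixed x, y, z axes, in that order (R = Rz(yaw) Ry(pitch) Rx(roll)).
In Python, from bench import ctrl, cams gives the robot as it stands.
- The arm moves only by the tool drive_tool, never from a script. Its argument "deltas" is a list of rows, each an object of numbers: "x", "y", "z": the shift along the tool's x, y, z in m; "wx", "wy", "wz": the turn, a rotation vector about the tool's x, y, z in degrees. A call has 1 to 20 rows; each row shifts and turns the commanded pose from where the row before left it, along the tool's axes as they then stand; what a row does not reach is not made up. A row lasts 1/10 s, in which the tool goes at most 50 mm and 8.59 degrees, less where a joint would pass 70% of its speed; a pose out of reach is approached as far as the arm can. A call is refused whole if a number of a shift passes 0.05 or a number of a turn 8.59, either way. A call with a gripper value outside its range is refused whole. "claw" is the closure, from -1 (fully open) to 1 (shut), set as the call begins (left out, the last holds). The fingers move at their own pace and stop on an object; "newtons" is the grip in N (left out, the last holds). Time passes only in rows, so rows that do not move let the fingers close. It gives the time, the measured TCP pose, the force, the opening and the grip force at its end, in the units of the state.
- ctrl.observe(): the state, without advancing time (a new reading comes with each control period).
- cams.capture(name): name is "scene" or "side" or "wrist"; returns the picture (384x512x3 uint8, blue, green, red); there is no depth.
- cams.camera_info(name): a dict with "intrinsics" (3x3 intrinsics, pixels), "R" (3x3) and "t" (3): a world point X has camera coordinates R X + t; the wrist camera has in their place "tool_from_camera" (4x4, takes a point from camera to tool coordinates, whose origin is the TCP and whose axes are the flange's). Camera axes: x right, y down, z forward; pixel columns grow to the right and rows downward; lengths in m; the calibration is good to about 2 mm. A picture is of the moment at which its call begins: read the wrist's pose just before it. camera_info takes no time and is no camera call.
- ctrl.sign_off(): hands the job in; it is judged then, once.
The state is a dict: "t": time; "q": joint angles; "dq": joint speeds; "effort": joint torques, N m; "tool_pos": TCP position; "tcp_rot": TCP orientation; "force": force on the tool from outside, world axes, zero at the start; "moment": the same for the moment, N m; "width": finger opening in m; "grip_force": force on a finger pad.
Only numpy, scipy, OpenCV 4.12 (cv2) and the standard library are available. Lean on these libraries where they do the work, as an engineer would, in place of code of your own. Each camera call takes 0.05 s, during which the arm holds its last target. There are 200 camera calls.

TASK

Put the four cream tins back on the little green shelf in order of height, one on each coaster and centred on it: the tallest next to the sugar jar, then ever shorter, with the shortest next to the purple tumbler. Keep the tins upright, set each one down rather than dropping it, and leave the sugar jar and the tumbler where they stand.

Things in the scene. Friction and masses are not known exactly. Their poses are not given: they have to be found in the camera images.
- tin_blue_centre (a point): closed upright cream enamel canister with a blue lid, round, 128 mm tall overall (the lid is its top 13 mm), 66 mm in diameter (lid 2 mm wider), about 420 g give or take a third, loose, at first standing on the table in front of the shelf in a loose row with the other tins, a mug and a salt shaker, at least 25 mm clear of each; the point is its centre, half-way up; z is its upright axis
- tin_yellow_centre (a point): closed upright cream enamel canister with a yellow lid, round, 106 mm tall overall (the lid is its top 13 mm), 60 mm in diameter (lid 2 mm wider), about 320 g give or take a third, loose, at first standing on the table in front of the shelf in a loose row with the other tins, a mug and a salt shaker, at least 25 mm clear of each; the point is its centre, half-way up; z is its upright axis
- tin_red_centre (a point): closed upright cream enamel canister with a red lid, round, 84 mm tall overall (the lid is its top 13 mm), 54 mm in diameter (lid 2 mm wider), about 220 g give or take a third, loose, at first standing on the table in front of the shelf in a loose row with the other tins, a mug and a salt shaker, at least 25 mm clear of each; the point is its centre, half-way up; z is its upright axis
- tin_green_centre (a point): closed upright cream enamel canister with a green lid, round, 62 mm tall overall (the lid is its top 13 mm), 48 mm in diameter (lid 2 mm wider), about 140 g give or take a third, loose, at first standing on the table in front of the shelf in a loose row with the other tins, a mug and a salt shaker, at least 25 mm clear of each; the point is its centre, half-way up; z is its upright axis
- coaster_cork_top (a point): round light brown cork coaster, 74 mm in diameter and 4 mm thick, stuck down on the low sage-green shelf; the point is the centre of its top face, 34 mm above the table. The four coasters stand in one row along the shelf, about 100 mm from centre to centre, in any order
- coaster_slate_top (a point): round black slate coaster, 74 mm in diameter and 4 mm thick, stuck down on the low sage-green shelf; the point is the centre of its top face, 34 mm above the table. The four coasters stand in one row along the shelf, about 100 mm from centre to centre, in any order
- coaster_white_top (a point): round white ceramic coaster, 74 mm in diameter and 4 mm thick, stuck down on the low sage-green shelf; the point is the centre of its top face, 34 mm above the table. The four coasters stand in one row along the shelf, about 100 mm from centre to centre, in any order
- coaster_terracotta_top (a point): round reddish-brown terracotta coaster, 74 mm in diameter and 4 mm thick, stuck down on the low sage-green shelf; the point is the centre of its top face, 34 mm above the table. The four coasters stand in one row along the shelf, about 100 mm from centre to centre, in any order
- sugar_jar: white ceramic sugar jar with a blue band and a blue domed lid with a ball knob, 90 mm in diameter, 126 mm tall. Stands loose at one end of the coaster row (either end), in line with it, about 125 mm from the centre of the nearest coaster, on the shelf, 30 mm above the table; origin at the centre of its underside
- tumbler: open purple plastic tumbler, 72 mm in diameter at the rim, 115 mm tall. Stands loose at one end of the coaster row (either end), in line with it, about 125 mm from the centre of the nearest coaster, on the shelf, 30 mm above the table; origin at the centre of its underside. It is at the end away from the sugar jar
Things that resemble listed ones, but are neither listed nor needed, are in the scene too. What is shaped like the part that bears tin_green_centre but black or brown is not meant.

How it is judged (in metres and radians):
At the end, for the whole second after the job is handed in: Each tin stands upright (0.08 rad) and at rest on its own coaster, centres within 15 mm in plan; from the sugar jar on the tins are 128, 106, 84, 62 mm tall (blue, yellow, red, green lid); sugar jar and tumbler upright, within 20 mm of where they were ((horizontal distance between tin_blue_centre and coaster_cork_top below 0.015 m or horizontal distance between tin_blue_centre and coaster_slate_top below 0.015 m or horizontal distance between tin_blue_centre and coaster_white_top below 0.015 m or horizontal distance between tin_blue_centre and coaster_terracotta_top below 0.015 m) and horizontal distance between tin_blue_centre and sugar_jar between 0.08 and 0.17 m and height (world z) of tin_blue_centre between 0.092 and 0.104 m and angle between each of tin_blue_centre, tin_yellow_centre, tin_red_centre, tin_green_centre, sugar_jar, tumbler's own z axis and vertical below 0.08 rad and linear speed of each of tin_blue, tin_yellow, tin_red, tin_green below 0.02 m/s and angular speed of each of tin_blue, tin_yellow, tin_red, tin_green below 0.2 rad/s and (horizontal distance between tin_yellow_centre and coaster_cork_top below 0.015 m or horizontal distance between tin_yellow_centre and coaster_slate_top below 0.015 m or horizontal distance between tin_yellow_centre and coaster_white_top below 0.015 m or horizontal distance between tin_yellow_centre and coaster_terracotta_top below 0.015 m) and horizontal distance between tin_yellow_centre and sugar_jar between 0.18 and 0.27 m and height (world z) of tin_yellow_centre between 0.081 and 0.093 m and (horizontal distance between tin_red_centre and coaster_cork_top below 0.015 m or horizontal distance between tin_red_centre and coaster_slate_top below 0.015 m or horizontal distance between tin_red_centre and coaster_white_top below 0.015 m or horizontal distance between tin_red_centre and coaster_terracotta_top below 0.015 m) and horizontal distance between tin_red_centre and sugar_jar between 0.28 and 0.37 m and height (world z) of tin_red_centre between 0.07 and 0.082 m and (horizontal distance between tin_green_centre and coaster_cork_top below 0.015 m or horizontal distance between tin_green_centre and coaster_slate_top below 0.015 m or horizontal distance between tin_green_centre and coaster_white_top below 0.015 m or horizontal distance between tin_green_centre and coaster_terracotta_top below 0.015 m) and horizontal distance between tin_green_centre and sugar_jar between 0.38 and 0.47 m and height (world z) of tin_green_centre between 0.059 and 0.071 m and distance of each of sugar_jar, tumbler from where it was at the start of the episode below 0.02 m); the robot touches nothing.
It fails at once if a tin is tipped over (angle between any of tin_blue_centre, tin_yellow_centre, tin_red_centre, tin_green_centre's own z axis and vertical above 0.7 rad).
It fails at once if a tin is dropped (falls freely by more than about 25 mm) or flung ((contact force between tin_blue and the fingers below 0.2 N and linear speed of tin_blue above 0.7 m/s) or (contact force between tin_yellow and the fingers below 0.2 N and linear speed of tin_yellow above 0.7 m/s) or (contact force between tin_red and the fingers below 0.2 N and linear speed of tin_red above 0.7 m/s) or (contact force between tin_green and the fingers below 0.2 N and linear speed of tin_green above 0.7 m/s)).
It fails at once if the sugar jar is shoved from its place or tipped (distance of sugar_jar from where it was at the start of the episode above 0.02 m or angle between sugar_jar's own z axis and vertical above 0.4 rad).
It fails at once if the purple tumbler is shoved from its place or tipped (distance of tumbler from where it was at the start of the episode above 0.02 m or angle between tumbler's own z axis and vertical above 0.4 rad).
It also fails if it takes over 112 s, if anything falls off the work surface, if the arm or the gripper's body presses on something with over 40 N, if the wrist force passes 120 N, or if a joint passes its speed limit or range.

## Working session

There is one attempt and no reset: what is moved stays moved. The work goes in short steps, Python scripts to look and compute and a tool call to move; the robot and the scene stay as the last step left them, time stands still between calls to the robot, and variables do not carry over. Pictures are saved under pics/ and viewed, at most 14 in all, crops included, and the job is handed in when it is done.

Besides the shell and the picture viewer there is one more tool, called after "Request:" as name([rows], argument=value, ...), one row to a line, values as JSON. drive_tool: Moves the arm, as the interface text tells. Its arguments: {"type":"object","properties":{"deltas":{"type":"array"},"claw":{"type":"number"},"newtons":{"type":"number"}},"required":["deltas"]}

```bash
mkdir -p pics; python3 - <<'E'
from bench import ctrl, cams
import cv2
print(ctrl.observe())
for n in ["scene","side","wrist"]:
    cv2.imwrite(f"pics/{n}0.png",cams.capture(n)); print(n,cams.camera_info(n))
E
```

```text
{'t': 0.0, 'q': array([ 6.66030716e+01,  1.18835441e+01,  8.84027726e+01,  1.62516680e-04,
        7.98390239e+01, -8.62377527e+00]), 'dq': array([ 0.00297373, -0.09804832,  0.02936048,  0.05733973,  0.09187578,
       -0.03691037]), 'effort': array([ 8.53150486e-04, -3.70877516e+01, -2.81415886e+01,  6.98804506e-02,
        3.61490808e-02, -1.51374634e-04]), 'tool_pos': array([0.14632546, 0.55526483, 0.20431454]), 'tcp_rot': array([-1.79876100e+02, -1.89523535e-02,  1.65226797e+02]), 'force': array([0.47604417, 0.59410427, 0.2322342 ]), 'moment': array([ 0.01585286, -0.01546617,  0.03762043]), 'grip_force': 0.0, 'width': 0.09401852833081599}
scene {'intrinsics': array([[401.8404264 ,   0.        , 259.51719635],
       [  0.        , 401.8404264 , 189.09003322],
       [  0.        ,   0.        ,   1.        ]]), 'R': array([[-0.43619066,  0.89969963,  0.01668182],
       [ 0.65088468,  0.32825315, -0.68454292],
       [-0.62135887, -0.28773328, -0.72878166]]), 't': array([ 0.2064998 , -0.27864724,  1.28573899])}
side {'intrinsics': array([[445.72540729,   0.        , 255.46632453],
       [  0.        , 445.72540729, 186.43984691],
       [  0.        ,   0.        ,   1.        ]]), 'R': array([[ 0.7905548 , -0.6122362 , -0.0137819 ],
       [-0.3962998 , -0.49430875, -0.77369589],
       [ 0.46687212,  0.61711077, -0.63340724]]), 't': array([-0.39678443,  0.26454854,  0.88235961])}
wrist {'intrinsics': array([[322.15258349,   0.        , 258.01116932],
       [  0.        , 322.15258349, 192.3377253 ],
       [  0.        ,   0.        ,   1.        ]]), 'tool_from_camera': array([[-9.44196677e-04, -9.60189867e-01, -2.79346609e-01,
         7.98637702e-02],
       [ 9.99999229e-01, -6.81260812e-04, -1.03833808e-03,
         6.04256512e-04],
       [ 8.06693800e-04, -2.79347374e-01,  9.60189770e-01,
        -1.79743108e-01],
       [ 0.00000000e+00,  0.00000000e+00,  0.00000000e+00,
         1.00000000e+00]])}
```

View pics/scene0.png

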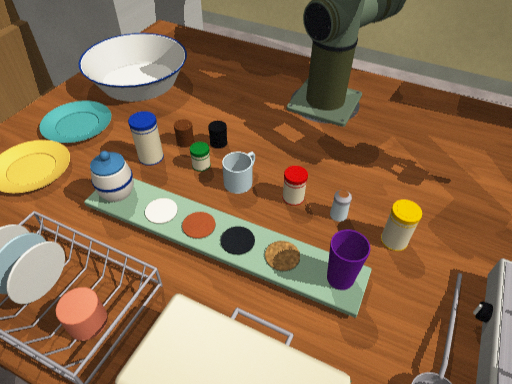

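View pics/side0.png

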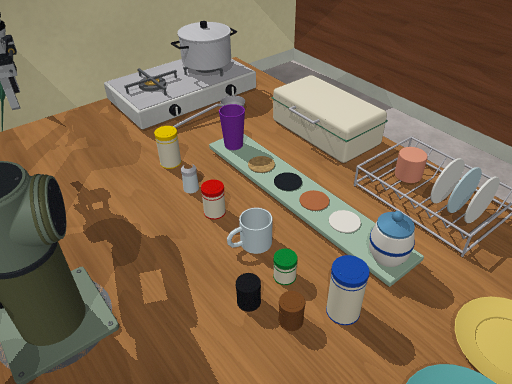

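The row runs sugar jar, white, terracotta, slate, cork, tumbler. In the scene view the lids are blue (143,120), green (200,149), red (296,175) and yellow (405,212). The black and brown decoys are near the green tin. So the targets are blue→white, yellow→terracotta, red→slate and green→cork.

```bash
cat > h.py <<'E'
import cv2, numpy as np
from bench import ctrl, cams
from scipy.spatial.transform import Rotation as Ro
def pose(s): 
    T=np.eye(4); T[:3,:3]=Ro.from_euler('xyz',s['tcp_rot'],degrees=True).as_matrix(); T[:3,3]=s['tool_pos']; return T
def cam(n,s=None):
    i=cams.camera_info(n); K=i['intrinsics']
    if n=='wrist':
        W=pose(s)@i['tool_from_camera']; return K,W[:3,:3],W[:3,3]
    return K,i['R'].T,-i['R'].T@i['t']
def ray(c,uv,z):
    K,R,o=c; d=R@np.linalg.inv(K)@[uv[0],uv[1],1]; return (o+d*(z-o[2])/d[2])
def proj(c,X):
    K,R,o=c; p=K@(R.T@(np.asarray(X)-o)); return p[:2]/p[2]
LID=dict(blue=((100,150,60),(125,255,255),.128,.034),yellow=((22,150,90),(32,255,255),.106,.031),red=((174,160,90),(6,255,255),.084,.028),green=((52,120,50),(75,255,255),.062,.025))
def mask(hsv,lo,hi):
    if lo[0]>hi[0]: return cv2.inRange(hsv,lo,(180,)+hi[1:])|cv2.inRange(hsv,(0,)+lo[1:],hi)
    return cv2.inRange(hsv,lo,hi)
def blobs(m,amin=60):
    n,l,st,c=cv2.connectedComponentsWithStats(m); return [(st[i],c[i],l==i) for i in range(1,n) if st[i][4]>=amin]
E
python3 - <<'E'
from h import *
for n in ["scene","side"]:
    im=cv2.imread(f"pics/{n}0.png"); hsv=cv2.cvtColor(im,cv2.COLOR_BGR2HSV); c=cam(n)
    for k,(lo,hi,h,r) in LID.items():
        for st,ct,b in blobs(mask(hsv,lo,hi)):
            v=hsv[...,2][b]; t,_=cv2.threshold(v.reshape(-1,1),0,255,cv2.THRESH_OTSU)
            top=b&(hsv[...,2]>t); ys,xs=np.nonzero(top); p=ray(c,(xs.mean(),ys.mean()),h)
            print(n,k,st,ct.round(),"otsu",t,len(xs),"top",p.round(4),"all",ray(c,ct,h-.006).round(4))
    for k,uv in dict(scene=dict(white=(161,211),terra=(199,225),slate=(238,240),cork=(282,256)),side=dict(white=(345,221),terra=(314,201),slate=(288,182),cork=(261,164)))[n].items():
        lab=cv2.cvtColor(im,cv2.COLOR_BGR2LAB).astype(float); d=np.linalg.norm(lab-np.median(lab[uv[1]-2:uv[1]+3,uv[0]-2:uv[0]+3].reshape(-1,3),0),axis=2)
        m=cv2.morphologyEx((d<35).astype(np.uint8),cv2.MORPH_OPEN,np.ones((3,3)))
        for st,ct,b in blobs(m):
            if b[uv[1],uv[0]]:
                q=cv2.fitEllipse(max(cv2.findContours(b.astype(np.uint8),0,1)[0],key=len)); print(n,k,st,ct.round(1),np.round(q[0],1),ray(c,ct,.034).round(4))
E
```

```text
scene blue [129 112  27  19 414] [142. 121.] otsu 136.0 334 top [ 0.4639 -0.3326  0.128 ] all [ 0.4626 -0.3346  0.122 ]
scene blue [ 94 175  38  17  75] [116. 187.] otsu 92.0 52 top [ 0.6677 -0.232   0.128 ] all [ 0.672  -0.2444  0.122 ]
scene yellow [   0  140   70   53 2508] [ 35. 166.] otsu 234.0 1865 top [ 0.6916 -0.4735  0.106 ] all [ 0.6891 -0.4694  0.1   ]
scene yellow [391 200  31  25 590] [406. 212.] otsu 187.0 511 top [0.4441 0.3262 0.106 ] all [0.4421 0.3259 0.1   ]
scene red [284 166  24  19 368] [296. 175.] otsu 169.0 308 top [0.4251 0.0701 0.084 ] all [0.4234 0.0695 0.078 ]
scene green [190 142  19  15 236] [199. 149.] otsu 103.0 180 top [ 0.4292 -0.1949  0.062 ] all [ 0.4271 -0.1966  0.056 ]
scene white [145 198  32  25 634] [160.8 209.9] [160.8 209.9] [ 0.6272 -0.1781  0.034 ]
scene terra [182 212  33  26 679] [198.4 224.5] [198.4 224.5] [ 0.6248 -0.0787  0.034 ]
scene slate [221 227  34  27 731] [237.2 240.1] [237.2 240.1] [0.6237 0.0186 0.034 ]
scene cork [273 247  27  25 509] [286.1 260.2] [286.1 260.1] [0.6235 0.1335 0.034 ]
side blue [370 236  43  21 109] [388. 2
[... 181 characters left out ...]
367  0.122 ]
side yellow [154 126  23  15 288] [165. 133.] otsu 185.0 202 top [0.4401 0.3217 0.106 ] all [0.4405 0.3227 0.1   ]
side red [201 179  23  19 339] [212. 188.] otsu 157.0 260 top [0.4225 0.0663 0.084 ] all [0.4228 0.067  0.078 ]
side green [274 249  23  21 405] [285. 259.] otsu 103.0 324 top [ 0.4263 -0.1982  0.062 ] all [ 0.4269 -0.198   0.056 ]
side white [329 210  31  22 550] [344.2 220.5] [344.2 220.5] [ 0.6252 -0.1803  0.034 ]
side terra [299 191  30  19 461] [313.8 199.9] [313.8 199.9] [ 0.6205 -0.0826  0.034 ]
side slate [274 173  28  18 397] [287.5 181.3] [287.6 181.3] [0.6183 0.0134 0.034 ]
side cork [249 156  23  10 186] [260.  160.5] [259.9 160.5] [0.6192 0.1305 0.034 ]
```

Request:
drive_tool([
  {"wz":8.5},
  {"wz":8.5},
  {"wz":8.5},
  {"wz":8.5},
  {"wz":8.5},
  {"wz":8.5},
  {"wz":8.5},
  {"wz":8.5},
  {"wz":7.2},
  {},
  {},
], claw=-1, newtons=30)

```text
invalid input at $.deltas[0]: expected keys x, y, z, wx, wy, wz
```

Request:
drive_tool([
  {"x":0,"y":0,"z":0,"wx":0,"wy":0,"wz":8.5},
  {"x":0,"y":0,"z":0,"wx":0,"wy":0,"wz":8.5},
  {"x":0,"y":0,"z":0,"wx":0,"wy":0,"wz":8.5},
  {"x":0,"y":0,"z":0,"wx":0,"wy":0,"wz":8.5},
  {"x":0,"y":0,"z":0,"wx":0,"wy":0,"wz":8.5},
  {"x":0,"y":0,"z":0,"wx":0,"wy":0,"wz":8.5},
  {"x":0,"y":0,"z":0,"wx":0,"wy":0,"wz":8.5},
  {"x":0,"y":0,"z":0,"wx":0,"wy":0,"wz":8.5},
  {"x":0,"y":0,"z":0,"wx":0,"wy":0,"wz":7.2},
  {"x":0,"y":0,"z":0,"wx":0,"wy":0,"wz":0},
  {"x":0,"y":0,"z":0,"wx":0,"wy":0,"wz":0},
], claw=-1, newtons=30)

```text
t: 1.25
tool_pos: [0.1465, 0.5558, 0.2051]
tcp_rot: [-180.0, 0.0, 90.2]
force: [1.3, -0.3, -0.3]
width: 0.0941
grip_force: 0.0
```

Request:
drive_tool([
  {"x":-0.029,"y":0.037,"z":0,"wx":0,"wy":0,"wz":0.1},
  {"x":-0.029,"y":0.037,"z":0,"wx":0,"wy":0,"wz":0.1},
  {"x":-0.029,"y":0.037,"z":0,"wx":0,"wy":0,"wz":0},
  {"x":-0.029,"y":0.037,"z":0,"wx":0,"wy":0,"wz":0},
  {"x":-0.029,"y":0.037,"z":0,"wx":0,"wy":0,"wz":0},
  {"x":-0.029,"y":0.037,"z":0,"wx":0,"wy":0,"wz":0},
  {"x":-0.029,"y":0.037,"z":0,"wx":0,"wy":0,"wz":0},
  {"x":-0.029,"y":0.037,"z":0,"wx":0,"wy":0,"wz":0},
  {"x":0,"y":0,"z":0,"wx":0,"wy":0,"wz":0},
  {"x":0,"y":0,"z":0,"wx":0,"wy":0,"wz":0},
  {"x":0,"y":0,"z":0,"wx":0,"wy":0,"wz":0},
])

```text
t: 2.35
tool_pos: [0.4412, 0.3238, 0.2052]
tcp_rot: [-179.9, -0.0, 89.9]
force: [-0.8, -0.1, -0.4]
width: 0.0941
grip_force: 0.0
```

```bash
cat > look.py <<'E'
import sys
from h import *
# wrist look at a lid: python3 look.py colour name [height offset]
k=sys.argv[1]; off=float(sys.argv[3]) if len(sys.argv)>3 else 0
s=ctrl.observe(); im=cams.capture('wrist'); cv2.imwrite(f"pics/{sys.argv[2]}.png",im)
c=cam('wrist',s); print(s['t'],s['tool_pos'].round(4),s['tcp_rot'].round(2),s['width'])
hsv=cv2.cvtColor(im,cv2.COLOR_BGR2HSV); lo,hi,h,r=LID[k]
for st,ct,b in blobs(mask(hsv,lo,hi),150):
    q=cv2.fitEllipse(cv2.convexHull(np.argwhere(b)[:,::-1].astype(np.float32)))
    p=ray(c,q[0],h+off); print(k,st,np.round(q[0]),p.round(4),'diam',round(np.linalg.norm(ray(c,(st[0],q[0][1]),h+off)-ray(c,(st[0]+st[2],q[0][1]),h+off)),4))
E
python3 look.py yellow wy
```

```text
2.35 [0.4412 0.3238 0.2052] [-1.7995e+02 -1.0000e-02  8.9920e+01] 0.09414026493030822
yellow [ 227  155   67   69 3578] [260. 189.] [0.4443 0.327  0.106 ] diam 0.0603
```

Request:
drive_tool([
  {"x":0.002,"y":0.002,"z":0.03,"wx":0,"wy":0,"wz":0},
  {"x":0,"y":0,"z":0.03,"wx":0,"wy":0,"wz":0},
  {"x":0,"y":0,"z":0.03,"wx":0,"wy":0,"wz":0},
  {"x":0,"y":0,"z":0.03,"wx":0,"wy":0,"wz":0},
  {"x":0,"y":0,"z":0.034,"wx":0,"wy":0,"wz":0},
  {"x":0,"y":0,"z":0,"wx":0,"wy":0,"wz":0},
  {"x":0,"y":0,"z":0,"wx":0,"wy":0,"wz":0},
])

```text
t: 3.1
tool_pos: [0.4429, 0.3261, 0.0514]
tcp_rot: [-179.9, 0.0, 90.0]
force: [0.7, 0.9, 0.2]
width: 0.0942
grip_force: 0.0
```

Request:
drive_tool([
  {"x":0,"y":0,"z":0,"wx":0,"wy":0,"wz":0},
  {"x":0,"y":0,"z":0,"wx":0,"wy":0,"wz":0},
  {"x":0,"y":0,"z":0,"wx":0,"wy":0,"wz":0},
  {"x":0,"y":0,"z":0,"wx":0,"wy":0,"wz":0},
  {"x":0,"y":0,"z":0,"wx":0,"wy":0,"wz":0},
  {"x":0,"y":0,"z":0,"wx":0,"wy":0,"wz":0},
  {"x":0,"y":0,"z":0,"wx":0,"wy":0,"wz":0},
  {"x":0,"y":0,"z":0,"wx":0,"wy":0,"wz":0},
], claw=1, newtons=30)

```text
t: 3.9
tool_pos: [0.4442, 0.3256, 0.0522]
tcp_rot: [180.0, -0.0, 89.8]
force: [-2.7, 0.4, 6.1]
width: 0.0612
grip_force: 30.0
```

Request:
drive_tool([
  {"x":0,"y":0,"z":-0.005,"wx":0,"wy":0,"wz":0},
  {"x":0,"y":0,"z":-0.015,"wx":0,"wy":0,"wz":0},
  {"x":0,"y":0,"z":-0.02,"wx":0,"wy":0,"wz":0},
  {"x":0,"y":0,"z":-0.025,"wx":0,"wy":0,"wz":0},
  {"x":0,"y":0,"z":-0.025,"wx":0,"wy":0,"wz":0},
  {"x":0,"y":0,"z":-0.025,"wx":0,"wy":0,"wz":0},
  {"x":0,"y":0,"z":-0.015,"wx":0,"wy":0,"wz":0},
  {"x":0,"y":0,"z":0,"wx":0,"wy":0,"wz":0},
])

```text
t: 4.7
tool_pos: [0.4459, 0.3262, 0.1844]
tcp_rot: [179.7, -0.2, 89.8]
force: [-0.1, 0.1, -3.9]
width: 0.061
grip_force: 30.0
```

Request:
drive_tool([
  {"x":-0.01,"y":0,"z":0,"wx":0,"wy":0,"wz":0},
  {"x":-0.02,"y":0,"z":0,"wx":0,"wy":0,"wz":0},
  {"x":-0.025,"y":0,"z":0,"wx":0,"wy":0,"wz":0},
  {"x":-0.025,"y":0,"z":0,"wx":0,"wy":0,"wz":0},
  {"x":-0.025,"y":0,"z":0,"wx":0,"wy":0,"wz":0},
  {"x":-0.025,"y":0,"z":0,"wx":0,"wy":0,"wz":0},
  {"x":-0.025,"y":0,"z":0,"wx":0,"wy":0,"wz":0},
  {"x":-0.025,"y":0,"z":0,"wx":0,"wy":0,"wz":0},
  {"x":-0.025,"y":0,"z":0,"wx":0,"wy":0,"wz":0},
  {"x":-0.025,"y":0,"z":0,"wx":0,"wy":0,"wz":0},
  {"x":-0.025,"y":0,"z":0,"wx":0,"wy":0,"wz":0},
  {"x":-0.025,"y":0,"z":0,"wx":0,"wy":0,"wz":0},
  {"x":-0.025,"y":0,"z":0,"wx":0,"wy":0,"wz":0},
  {"x":-0.025,"y":0,"z":0,"wx":0,"wy":0,"wz":0},
  {"x":-0.025,"y":0,"z":0,"wx":0,"wy":0,"wz":0},
  {"x":-0.025,"y":0,"z":0,"wx":0,"wy":0,"wz":0},
  {"x":-0.018,"y":0,"z":0,"wx":0,"wy":0,"wz":0},
  {"x":-0.008,"y":0,"z":0,"wx":0,"wy":0,"wz":0},
  {"x":0,"y":0,"z":0,"wx":0,"wy":0,"wz":0},
])

```text
t: 6.6
tool_pos: [0.4416, -0.0812, 0.18]
tcp_rot: [-179.8, -0.1, 89.7]
force: [-0.1, 0.6, -3.8]
width: 0.0616
grip_force: 30.0
```

Request:
drive_tool([
  {"x":0,"y":0.01,"z":0,"wx":0,"wy":0,"wz":0},
  {"x":0,"y":0.02,"z":0,"wx":0,"wy":0,"wz":0},
  {"x":0,"y":0.03,"z":0,"wx":0,"wy":0,"wz":0},
  {"x":0,"y":0.03,"z":0,"wx":0,"wy":0,"wz":0},
  {"x":0,"y":0.03,"z":0,"wx":0,"wy":0,"wz":0},
  {"x":0,"y":0.03,"z":0,"wx":0,"wy":0,"wz":0},
  {"x":0,"y":0.02,"z":0,"wx":0,"wy":0,"wz":0},
  {"x":0,"y":0.009,"z":0,"wx":0,"wy":0,"wz":0},
  {"x":0,"y":0,"z":0,"wx":0,"wy":0,"wz":0},
  {"x":0,"y":0,"z":0,"wx":0,"wy":0,"wz":0},
])

```text
t: 7.6
tool_pos: [0.621, -0.0805, 0.1808]
tcp_rot: [-179.9, -0.0, 89.9]
force: [0.2, -0.3, -3.7]
width: 0.0612
grip_force: 30.0
```

```bash
python3 look.py yellow wy2 0.13; python3 -c "
from h import *
print(ctrl.observe()); cv2.imwrite('pics/side1.png',cams.capture('side'))"
```

```text
7.6 [ 0.621  -0.0805  0.1808] [-1.7989e+02 -2.0000e-02  8.9880e+01] 0.061172940744927386
yellow [  190   212   137   107 11712] [258. 284.] [ 0.6228 -0.0768  0.236 ] diam 0.0601
{'t': 7.65, 'q': array([-1.53157816e+01,  1.91158205e+01,  8.21311673e+01, -4.58492149e-03,
        7.88438872e+01, -1.51682956e+01]), 'dq': array([-0.41325694, -0.70364984,  0.29407385,  0.10913483, -0.17230159,
        0.0229103 ]), 'effort': array([ 1.25211594e-01, -4.40763009e+01, -2.98548049e+01,  7.52904383e-02,
        1.18137110e-02,  1.05917232e-03]), 'tool_pos': array([ 0.62085116, -0.08068315,  0.18104184]), 'tcp_rot': array([-1.79911114e+02, -1.94376996e-02,  8.98533896e+01]), 'force': array([ 0.05519855, -0.40806963, -3.63468921]), 'moment': array([-0.12711651,  0.05614005,  0.04132424]), 'grip_force': 29.9994957447052, 'width': 0.06161233506443399}
```

Request:
drive_tool([
  {"x":0,"y":0.001,"z":0.01,"wx":0,"wy":0,"wz":0},
  {"x":0,"y":0,"z":0.02,"wx":0,"wy":0,"wz":0},
  {"x":0,"y":0,"z":0.025,"wx":0,"wy":0,"wz":0},
  {"x":0,"y":0,"z":0.02,"wx":0,"wy":0,"wz":0},
  {"x":0,"y":0,"z":0.01,"wx":0,"wy":0,"wz":0},
  {"x":0,"y":0,"z":0.005,"wx":0,"wy":0,"wz":0},
  {"x":0,"y":0,"z":0.002,"wx":0,"wy":0,"wz":0},
  {"x":0,"y":0,"z":0.002,"wx":0,"wy":0,"wz":0},
  {"x":0,"y":0,"z":0,"wx":0,"wy":0,"wz":0},
  {"x":0,"y":0,"z":0,"wx":0,"wy":0,"wz":0},
])

```text
t: 8.7
tool_pos: [0.6235, -0.0814, 0.0884]
tcp_rot: [179.9, 0.0, 89.8]
force: [-0.1, -0.6, -4.3]
width: 0.0615
grip_force: 30.0
```

View pics/side1.png

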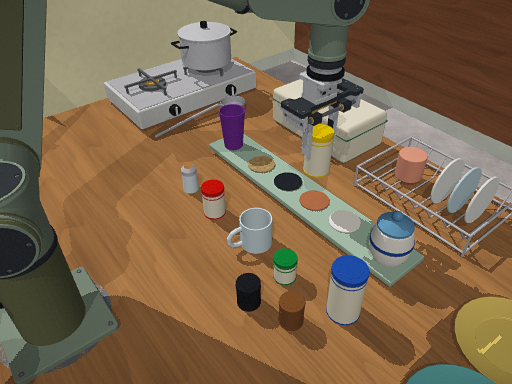

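The side view shows the yellow tin at (320,150), upright in the gripper above the terracotta coaster (314,200). I'll lower it the last 2–3 mm and release.

Request:
drive_tool([
  {"x":0,"y":0,"z":0.001,"wx":0,"wy":0,"wz":0},
  {"x":0,"y":0,"z":0.001,"wx":0,"wy":0,"wz":0},
  {"x":0,"y":0,"z":0,"wx":0,"wy":0,"wz":0},
  {"x":0,"y":0,"z":0,"wx":0,"wy":0,"wz":0},
])

```text
t: 9.1
tool_pos: [0.6233, -0.0814, 0.0863]
tcp_rot: [179.9, 0.0, 89.8]
force: [-1.8, 0.7, 1.1]
width: 0.0614
grip_force: 30.0
```

Request:
drive_tool([
  {"x":0,"y":0,"z":0.001,"wx":0,"wy":0,"wz":0},
  {"x":0,"y":0,"z":0,"wx":0,"wy":0,"wz":0},
  {"x":0,"y":0,"z":0,"wx":0,"wy":0,"wz":0},
])

```text
t: 9.4
tool_pos: [0.6234, -0.0815, 0.0863]
tcp_rot: [179.9, 0.0, 89.8]
force: [-3.2, -0.7, 6.0]
width: 0.0612
grip_force: 30.0
```

Request:
drive_tool([
  {"x":0,"y":0,"z":0,"wx":0,"wy":0,"wz":0},
  {"x":0,"y":0,"z":0,"wx":0,"wy":0,"wz":0},
  {"x":0,"y":0,"z":0,"wx":0,"wy":0,"wz":0},
  {"x":0,"y":0,"z":0,"wx":0,"wy":0,"wz":0},
  {"x":0,"y":0,"z":0,"wx":0,"wy":0,"wz":0},
  {"x":0,"y":0,"z":0,"wx":0,"wy":0,"wz":0},
  {"x":0,"y":0,"z":0,"wx":0,"wy":0,"wz":0},
  {"x":0,"y":0,"z":-0.02,"wx":0,"wy":0,"wz":0},
  {"x":0,"y":0,"z":-0.03,"wx":0,"wy":0,"wz":0},
  {"x":0,"y":0,"z":-0.04,"wx":0,"wy":0,"wz":0},
  {"x":0,"y":0,"z":-0.03,"wx":0,"wy":0,"wz":0},
  {"x":0,"y":0,"z":0,"wx":0,"wy":0,"wz":0},
], claw=-1)

```text
t: 10.6
tool_pos: [0.6266, -0.0822, 0.211]
tcp_rot: [179.3, 0.2, 89.8]
force: [-0.6, -1.0, -0.1]
width: 0.0938
grip_force: 0.0
```

Request:
drive_tool([
  {"x":-0.03,"y":-0.02,"z":0,"wx":0,"wy":0,"wz":0},
  {"x":-0.032,"y":-0.02,"z":0,"wx":0,"wy":0,"wz":0},
  {"x":-0.032,"y":-0.02,"z":0,"wx":0,"wy":0,"wz":0},
  {"x":-0.032,"y":-0.02,"z":0,"wx":0,"wy":0,"wz":0},
  {"x":-0.032,"y":-0.02,"z":0,"wx":0,"wy":0,"wz":0},
  {"x":-0.032,"y":-0.02,"z":0,"wx":0,"wy":0,"wz":0},
  {"x":-0.032,"y":-0.02,"z":0,"wx":0,"wy":0,"wz":0},
  {"x":-0.032,"y":-0.021,"z":0,"wx":0,"wy":0,"wz":0},
  {"x":0,"y":0,"z":0,"wx":0,"wy":0,"wz":0},
  {"x":0,"y":0,"z":0,"wx":0,"wy":0,"wz":0},
  {"x":0,"y":0,"z":0,"wx":0,"wy":0,"wz":0},
])

```text
t: 11.7
tool_pos: [0.4612, -0.3337, 0.2036]
tcp_rot: [-180.0, -0.1, 89.9]
force: [0.9, 0.3, -0.8]
width: 0.0939
grip_force: 0.0
```

```bash
python3 look.py blue wb; python3 - <<'E'
from h import *
for n in ['scene','side']:
    im=cams.capture(n); cv2.imwrite(f'pics/{n}2.png',im); hsv=cv2.cvtColor(im,cv2.COLOR_BGR2HSV); lo,hi,h,r=LID['yellow']
    for st,ct,b in blobs(mask(hsv,lo,hi)): print(n,st,ct.round(),ray(cam(n),ct,h+.034-.006).round(4))
E
```

```text
11.7 [ 0.4612 -0.3337  0.2036] [-1.7996e+02 -8.0000e-02  8.9870e+01] 0.09391877360819685
blue [ 220  161   80   79 4853] [260. 200.] [ 0.4642 -0.3328  0.128 ] diam 0.0665
scene [   0  142   70   51 2179] [ 35. 169.] [ 0.7158 -0.4229  0.134 ]
scene [179 181  30  25 606] [193. 193.] [ 0.6215 -0.0814  0.134 ]
side [304 158  27  21 441] [317. 168.] [ 0.62   -0.0841  0.134 ]
```

```bash
python3 -c "
from h import *
c=cam('scene')
for u in [(184,143),(218,143)]: print(ray(c,u,0))
c=cam('side')
for u in [(291,325),(249,306)]: print(ray(c,u,0))"
```

```text
[ 0.3722612  -0.28651001  0.        ]
[ 0.32870136 -0.20099629  0.        ]
[ 0.35893045 -0.29743311  0.        ]
[ 0.32135889 -0.21176653  0.        ]
```

Request:
drive_tool([
  {"x":0,"y":0.002,"z":0.02,"wx":0,"wy":0,"wz":0},
  {"x":0,"y":0,"z":0.03,"wx":0,"wy":0,"wz":0},
  {"x":0,"y":0,"z":0.03,"wx":0,"wy":0,"wz":0},
  {"x":0,"y":0,"z":0.03,"wx":0,"wy":0,"wz":0},
  {"x":0,"y":0,"z":0.02,"wx":0,"wy":0,"wz":0},
  {"x":0,"y":0,"z":0.008,"wx":0,"wy":0,"wz":0},
  {"x":0,"y":0,"z":0,"wx":0,"wy":0,"wz":0},
  {"x":0,"y":0,"z":0,"wx":0,"wy":0,"wz":0},
])

```text
t: 12.65
tool_pos: [0.4641, -0.3351, 0.0676]
tcp_rot: [179.9, 0.1, 89.9]
force: [1.0, 0.3, 0.1]
width: 0.0938
grip_force: 0.0
```

Request:
drive_tool([
  {"x":0,"y":0,"z":0,"wx":0,"wy":0,"wz":0},
  {"x":0,"y":0,"z":0,"wx":0,"wy":0,"wz":0},
  {"x":0,"y":0,"z":0,"wx":0,"wy":0,"wz":0},
  {"x":0,"y":0,"z":0,"wx":0,"wy":0,"wz":0},
  {"x":0,"y":0,"z":0,"wx":0,"wy":0,"wz":0},
  {"x":0,"y":0,"z":0,"wx":0,"wy":0,"wz":0},
  {"x":0,"y":0,"z":0,"wx":0,"wy":0,"wz":0},
  {"x":0,"y":0,"z":0,"wx":0,"wy":0,"wz":0},
], claw=1, newtons=35)

```text
t: 13.45
tool_pos: [0.4633, -0.3352, 0.0671]
tcp_rot: [180.0, 0.0, 89.8]
force: [-1.7, -0.5, 6.1]
width: 0.0671
grip_force: 35.0
```

Request:
drive_tool([
  {"x":0,"y":0,"z":-0.005,"wx":0,"wy":0,"wz":0},
  {"x":0,"y":0,"z":-0.015,"wx":0,"wy":0,"wz":0},
  {"x":0,"y":0,"z":-0.02,"wx":0,"wy":0,"wz":0},
  {"x":0,"y":0,"z":-0.025,"wx":0,"wy":0,"wz":0},
  {"x":0,"y":0,"z":-0.02,"wx":0,"wy":0,"wz":0},
  {"x":0,"y":0,"z":-0.015,"wx":0,"wy":0,"wz":0},
  {"x":0,"y":0,"z":-0.01,"wx":0,"wy":0,"wz":0},
  {"x":0,"y":0,"z":0,"wx":0,"wy":0,"wz":0},
])

```text
t: 14.25
tool_pos: [0.4638, -0.3353, 0.178]
tcp_rot: [179.9, 0.1, 89.8]
force: [-0.0, -0.8, -4.0]
width: 0.067
grip_force: 35.0
```

Request:
drive_tool([
  {"x":0.006,"y":0,"z":0,"wx":0,"wy":0,"wz":0},
  {"x":0.015,"y":0,"z":0,"wx":0,"wy":0,"wz":0},
  {"x":0.02,"y":0,"z":0,"wx":0,"wy":0,"wz":0},
  {"x":0.025,"y":0,"z":0,"wx":0,"wy":0,"wz":0},
  {"x":0.025,"y":0,"z":0,"wx":0,"wy":0,"wz":0},
  {"x":0.025,"y":0,"z":0,"wx":0,"wy":0,"wz":0},
  {"x":0.02,"y":0,"z":0,"wx":0,"wy":0,"wz":0},
  {"x":0.014,"y":0,"z":0,"wx":0,"wy":0,"wz":0},
  {"x":0.006,"y":0,"z":0,"wx":0,"wy":0,"wz":0},
  {"x":0,"y":0,"z":0,"wx":0,"wy":0,"wz":0},
])

```text
t: 15.25
tool_pos: [0.4634, -0.1777, 0.1763]
tcp_rot: [-180.0, -0.0, 89.9]
force: [-0.5, -0.2, -4.6]
width: 0.0677
grip_force: 35.0
```

Request:
drive_tool([
  {"x":0,"y":0.01,"z":0,"wx":0,"wy":0,"wz":0},
  {"x":0,"y":0.02,"z":0,"wx":0,"wy":0,"wz":0},
  {"x":0,"y":0.025,"z":0,"wx":0,"wy":0,"wz":0},
  {"x":0,"y":0.025,"z":0,"wx":0,"wy":0,"wz":0},
  {"x":0,"y":0.025,"z":0,"wx":0,"wy":0,"wz":0},
  {"x":0,"y":0.025,"z":0,"wx":0,"wy":0,"wz":0},
  {"x":0,"y":0.02,"z":0,"wx":0,"wy":0,"wz":0},
  {"x":0,"y":0.01,"z":0,"wx":0,"wy":0,"wz":0},
  {"x":0,"y":0.003,"z":0,"wx":0,"wy":0,"wz":0},
  {"x":0,"y":0,"z":0,"wx":0,"wy":0,"wz":0},
  {"x":0,"y":0,"z":0,"wx":0,"wy":0,"wz":0},
])

```text
t: 16.35
tool_pos: [0.6258, -0.1794, 0.1762]
tcp_rot: [-179.9, -0.0, 89.8]
force: [0.1, 0.9, -4.0]
width: 0.067
grip_force: 35.0
```

Request:
drive_tool([
  {"x":0,"y":0,"z":0.01,"wx":0,"wy":0,"wz":0},
  {"x":0,"y":0,"z":0.02,"wx":0,"wy":0,"wz":0},
  {"x":0,"y":0,"z":0.02,"wx":0,"wy":0,"wz":0},
  {"x":0,"y":0,"z":0.012,"wx":0,"wy":0,"wz":0},
  {"x":0,"y":0,"z":0.007,"wx":0,"wy":0,"wz":0},
  {"x":0,"y":0,"z":0.003,"wx":0,"wy":0,"wz":0},
  {"x":0,"y":0,"z":0.002,"wx":0,"wy":0,"wz":0},
  {"x":0,"y":0,"z":0,"wx":0,"wy":0,"wz":0},
  {"x":0,"y":0,"z":0,"wx":0,"wy":0,"wz":0},
  {"x":0,"y":0,"z":0.001,"wx":0,"wy":0,"wz":0},
  {"x":0,"y":0,"z":0,"wx":0,"wy":0,"wz":0},
  {"x":0,"y":0,"z":0,"wx":0,"wy":0,"wz":0},
])

```text
t: 17.55
tool_pos: [0.6266, -0.1792, 0.1016]
tcp_rot: [180.0, 0.0, 89.8]
force: [0.4, -0.9, -3.5]
width: 0.0673
grip_force: 35.0
```

Request:
drive_tool([
  {"x":0,"y":0,"z":0.001,"wx":0,"wy":0,"wz":0},
  {"x":0,"y":0,"z":0,"wx":0,"wy":0,"wz":0},
  {"x":0,"y":0,"z":0.001,"wx":0,"wy":0,"wz":0},
  {"x":0,"y":0,"z":0,"wx":0,"wy":0,"wz":0},
  {"x":0,"y":0,"z":0,"wx":0,"wy":0,"wz":0},
])

```text
t: 18.05
tool_pos: [0.6269, -0.1795, 0.1012]
tcp_rot: [180.0, 0.0, 89.8]
force: [-4.0, 1.4, 6.4]
width: 0.0672
grip_force: 35.0
```

Request:
drive_tool([
  {"x":0,"y":0,"z":0,"wx":0,"wy":0,"wz":0},
  {"x":0,"y":0,"z":0,"wx":0,"wy":0,"wz":0},
  {"x":0,"y":0,"z":0,"wx":0,"wy":0,"wz":0},
  {"x":0,"y":0,"z":0,"wx":0,"wy":0,"wz":0},
  {"x":0,"y":0,"z":0,"wx":0,"wy":0,"wz":0},
  {"x":0,"y":0,"z":0,"wx":0,"wy":0,"wz":0},
  {"x":0,"y":0,"z":0,"wx":0,"wy":0,"wz":0},
  {"x":0,"y":0,"z":-0.02,"wx":0,"wy":0,"wz":0},
  {"x":0,"y":0,"z":-0.03,"wx":0,"wy":0,"wz":0},
  {"x":0,"y":0,"z":-0.03,"wx":0,"wy":0,"wz":0},
  {"x":0,"y":0,"z":-0.02,"wx":0,"wy":0,"wz":0},
  {"x":0,"y":0,"z":0,"wx":0,"wy":0,"wz":0},
], claw=-1)

```text
t: 19.25
tool_pos: [0.6291, -0.1803, 0.204]
tcp_rot: [179.6, 0.2, 89.8]
force: [-0.1, 0.0, -0.2]
width: 0.0938
grip_force: 0.0
```

Request:
drive_tool([
  {"x":-0.002,"y":-0.02,"z":0,"wx":0,"wy":0,"wz":0},
  {"x":-0.003,"y":-0.03,"z":0,"wx":0,"wy":0,"wz":0},
  {"x":-0.003,"y":-0.03,"z":0,"wx":0,"wy":0,"wz":0},
  {"x":-0.003,"y":-0.03,"z":0,"wx":0,"wy":0,"wz":0},
  {"x":-0.003,"y":-0.03,"z":0,"wx":0,"wy":0,"wz":0},
  {"x":-0.003,"y":-0.03,"z":0,"wx":0,"wy":0,"wz":0},
  {"x":-0.001,"y":-0.029,"z":0,"wx":0,"wy":0,"wz":0},
  {"x":0,"y":0,"z":0.02,"wx":0,"wy":0,"wz":0},
  {"x":0,"y":0,"z":0,"wx":0,"wy":0,"wz":0},
  {"x":0,"y":0,"z":0,"wx":0,"wy":0,"wz":0},
])

```text
t: 20.25
tool_pos: [0.4269, -0.1962, 0.1784]
tcp_rot: [-179.9, -0.1, 89.8]
force: [0.7, 1.0, -0.1]
width: 0.0937
grip_force: 0.0
```

```bash
python3 look.py green wg; python3 - <<'E'
from h import *
for n in ['scene','side']:
    im=cams.capture(n); cv2.imwrite(f'pics/{n}3.png',im); hsv=cv2.cvtColor(im,cv2.COLOR_BGR2HSV); lo,hi,h,r=LID['blue']
    for st,ct,b in blobs(mask(hsv,lo,hi)): print(n,st,ct.round(),ray(cam(n),ct,h+.034-.006).round(4))
E
```

```text
20.25 [ 0.4269 -0.1962  0.1784] [-1.7989e+02 -8.0000e-02  8.9830e+01] 0.09367392145426666
green [ 235  161   51   52 2038] [260. 186.] [ 0.4303 -0.1946  0.062 ] diam 0.0486
scene [135 159  34  26 663] [151. 171.] [ 0.6261 -0.179   0.156 ]
side [335 169  32  23 586] [350. 180.] [ 0.624  -0.1811  0.156 ]
side [370 236  43  21 109] [388. 251.] [ 0.5257 -0.3645  0.156 ]
```

View pics/scene3.png

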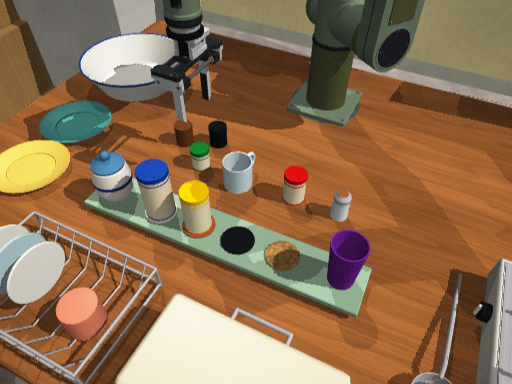

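The scene view shows blue upright on white (154,190) and yellow on terracotta (196,210), with the jar and tumbler unmoved. The green tin is next.

Request:
drive_tool([
  {"x":0,"y":0.002,"z":0.02,"wx":0,"wy":0,"wz":0},
  {"x":0,"y":0,"z":0.03,"wx":0,"wy":0,"wz":0},
  {"x":0,"y":0,"z":0.03,"wx":0,"wy":0,"wz":0},
  {"x":0,"y":0,"z":0.03,"wx":0,"wy":0,"wz":0},
  {"x":0,"y":0,"z":0.03,"wx":0,"wy":0,"wz":0},
  {"x":0,"y":0,"z":0.016,"wx":0,"wy":0,"wz":0},
  {"x":0,"y":0,"z":0.008,"wx":0,"wy":0,"wz":0},
  {"x":0,"y":0,"z":0,"wx":0,"wy":0,"wz":0},
  {"x":0,"y":0,"z":0,"wx":0,"wy":0,"wz":0},
])

```text
t: 21.3
tool_pos: [0.4306, -0.1972, 0.0163]
tcp_rot: [179.9, 0.1, 89.8]
force: [0.6, 0.4, 0.5]
width: 0.0938
grip_force: 0.0
```

Request:
drive_tool([
  {"x":0,"y":0,"z":0,"wx":0,"wy":0,"wz":0},
  {"x":0,"y":0,"z":0,"wx":0,"wy":0,"wz":0},
  {"x":0,"y":0,"z":0,"wx":0,"wy":0,"wz":0},
  {"x":0,"y":0,"z":0,"wx":0,"wy":0,"wz":0},
  {"x":0,"y":0,"z":0,"wx":0,"wy":0,"wz":0},
  {"x":0,"y":0,"z":0,"wx":0,"wy":0,"wz":0},
  {"x":0,"y":0,"z":0,"wx":0,"wy":0,"wz":0},
  {"x":0,"y":0,"z":0,"wx":0,"wy":0,"wz":0},
  {"x":0,"y":0,"z":0,"wx":0,"wy":0,"wz":0},
  {"x":0,"y":0,"z":0,"wx":0,"wy":0,"wz":0},
], claw=1, newtons=25)

```text
t: 22.3
tool_pos: [0.4294, -0.1967, 0.0155]
tcp_rot: [-180.0, -0.0, 89.8]
force: [-1.2, -0.5, 2.4]
width: 0.0495
grip_force: 25.0
```

```bash
python3 - <<'E'
from h import *
for n,uv in dict(scene=(282,256),side=(261,164)).items():
    im=cv2.imread(f'pics/{n}0.png'); hsv=cv2.cvtColor(im,cv2.COLOR_BGR2HSV)
    # cork = warm non-green disc on shelf: use hue<30, fill within window
    m=cv2.inRange(hsv,(0,50,40),(30,255,255)); w=np.zeros_like(m); r=22; w[uv[1]-r:uv[1]+r,uv[0]-r:uv[0]+r]=255
    m=cv2.morphologyEx(m&w,cv2.MORPH_CLOSE,np.ones((3,3)))
    for st,ct,b in blobs(m):
        ct2=(st[0]+st[2]/2-.5,st[1]+st[3]/2-.5); print(n,st,ct.round(1),ct2,ray(cam(n),ct,.034).round(4),ray(cam(n),ct2,.034).round(4))
E
```

```text
scene [282 234  22   9 107] [295.6 236.5] (np.float64(292.5), np.float64(238.0)) [0.5583 0.1281 0.034 ] [0.565  0.1236 0.034 ]
scene [265 241  35  30 838] [282.1 255.4] (np.float64(282.0), np.float64(255.5)) [0.6164 0.1214 0.034 ] [0.6167 0.1213 0.034 ]
side [257 142  26  18 249] [273.5 147.7] (np.float64(269.5), np.float64(150.5)) [0.6881 0.1553 0.034 ] [0.6702 0.1514 0.034 ]
side [248 156  27  17 362] [260.9 163.9] (np.float64(261.0), np.float64(164.0)) [0.6115 0.1163 0.034 ] [0.6114 0.1159 0.034 ]
side [239 171  19  15 148] [245.  180.5] (np.float64(248.0), np.float64(178.0)) [0.5341 0.0853 0.034 ] [0.5464 0.0887 0.034 ]
```

Request:
drive_tool([
  {"x":0,"y":0,"z":-0.005,"wx":0,"wy":0,"wz":0},
  {"x":0,"y":0,"z":-0.015,"wx":0,"wy":0,"wz":0},
  {"x":0,"y":0,"z":-0.025,"wx":0,"wy":0,"wz":0},
  {"x":0,"y":0,"z":-0.025,"wx":0,"wy":0,"wz":0},
  {"x":0,"y":0,"z":-0.025,"wx":0,"wy":0,"wz":0},
  {"x":0,"y":0,"z":-0.025,"wx":0,"wy":0,"wz":0},
  {"x":0,"y":0,"z":-0.015,"wx":0,"wy":0,"wz":0},
  {"x":0,"y":0,"z":-0.005,"wx":0,"wy":0,"wz":0},
  {"x":0,"y":0,"z":0,"wx":0,"wy":0,"wz":0},
])

```text
t: 23.2
tool_pos: [0.4299, -0.1968, 0.1559]
tcp_rot: [179.9, 0.0, 89.8]
force: [-0.1, -0.3, -2.5]
width: 0.0495
grip_force: 25.0
```

Request:
drive_tool([
  {"x":0.008,"y":0,"z":0,"wx":0,"wy":0,"wz":0},
  {"x":0.018,"y":0,"z":0,"wx":0,"wy":0,"wz":0},
  {"x":0.025,"y":0,"z":0,"wx":0,"wy":0,"wz":0},
  {"x":0.025,"y":0,"z":0,"wx":0,"wy":0,"wz":0},
  {"x":0.025,"y":0,"z":0,"wx":0,"wy":0,"wz":0},
  {"x":0.025,"y":0,"z":0,"wx":0,"wy":0,"wz":0},
  {"x":0.025,"y":0,"z":0,"wx":0,"wy":0,"wz":0},
  {"x":0.025,"y":0,"z":0,"wx":0,"wy":0,"wz":0},
  {"x":0.02,"y":0,"z":0,"wx":0,"wy":0,"wz":0},
  {"x":0.012,"y":0,"z":0,"wx":0,"wy":0,"wz":0},
  {"x":0.005,"y":0,"z":0,"wx":0,"wy":0,"wz":0},
  {"x":0,"y":0,"z":0,"wx":0,"wy":0,"wz":0},
])

```text
t: 24.4
tool_pos: [0.4297, 0.0167, 0.1549]
tcp_rot: [-179.9, 0.0, 89.9]
force: [0.0, -0.5, -2.1]
width: 0.0492
grip_force: 25.0
```

Request:
drive_tool([
  {"x":0,"y":0.01,"z":0,"wx":0,"wy":0,"wz":0},
  {"x":0,"y":0.02,"z":0,"wx":0,"wy":0,"wz":0},
  {"x":0,"y":0.025,"z":0,"wx":0,"wy":0,"wz":0},
  {"x":0,"y":0.025,"z":0,"wx":0,"wy":0,"wz":0},
  {"x":0,"y":0.025,"z":0,"wx":0,"wy":0,"wz":0},
  {"x":0,"y":0.025,"z":0,"wx":0,"wy":0,"wz":0},
  {"x":0,"y":0.025,"z":0,"wx":0,"wy":0,"wz":0},
  {"x":0,"y":0.02,"z":0,"wx":0,"wy":0,"wz":0},
  {"x":0,"y":0.011,"z":0,"wx":0,"wy":0,"wz":0},
  {"x":0,"y":0.004,"z":0,"wx":0,"wy":0,"wz":0},
  {"x":0,"y":0,"z":0,"wx":0,"wy":0,"wz":0},
  {"x":0,"y":0,"z":0,"wx":0,"wy":0,"wz":0},
])

```text
t: 25.6
tool_pos: [0.6194, 0.0156, 0.1552]
tcp_rot: [-179.9, -0.0, 89.8]
force: [-0.6, -0.0, -1.3]
width: 0.0496
grip_force: 25.0
```

```bash
python3 look.py green wg2 .14; python3 - <<'E'
from h import *
s=ctrl.observe(); c=cam('wrist',s)
print(proj(c,(.618,.115,.034)),proj(c,(.620,.016,.034)))
E
```

```text
25.6 [0.6194 0.0156 0.1552] [-179.94   -0.     89.81] 0.049597944377362965
green [ 206  224  106   95 8160] [258. 273.] [0.6211 0.0194 0.202 ] diam 0.0492
[254.27887865  77.65649795] [257.08860368 186.02498004]
```

View pics/wg2.png

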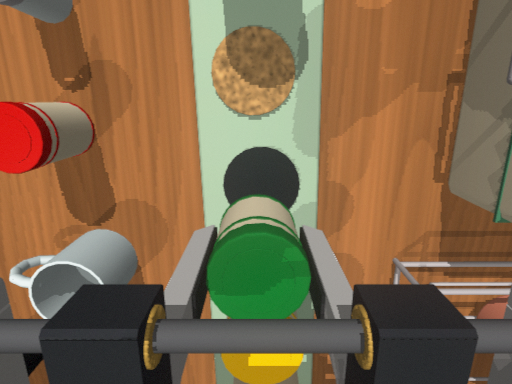

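The wrist view shows cork at about (254,71), spanning columns 212–296 and rows 26–116. Slate is at about (261,184), with its near edge hidden behind the green tin.

```bash
python3 - <<'E'
from h import *
s=ctrl.observe(); c=cam('wrist',s)
for u in [(254,71),(212,71),(296,71),(254,26),(254,116),(261.5,184),(261.5,147)]: print(u,ray(c,u,.034).round(4))
E
```

```text
(254, 71) [0.6178 0.1205 0.034 ]
(212, 71) [0.581  0.1207 0.034 ]
(296, 71) [0.6546 0.1204 0.034 ]
(254, 26) [0.6181 0.1562 0.034 ]
(254, 116) [0.6175 0.0821 0.034 ]
(261.5, 184) [0.6243 0.018  0.034 ]
(261.5, 147) [0.6243 0.0538 0.034 ]
```

Request:
drive_tool([
  {"x":0.008,"y":-0.002,"z":0,"wx":0,"wy":0,"wz":0},
  {"x":0.018,"y":0,"z":0,"wx":0,"wy":0,"wz":0},
  {"x":0.022,"y":0,"z":0,"wx":0,"wy":0,"wz":0},
  {"x":0.022,"y":0,"z":0,"wx":0,"wy":0,"wz":0},
  {"x":0.018,"y":0,"z":0,"wx":0,"wy":0,"wz":0},
  {"x":0.01,"y":0,"z":0,"wx":0,"wy":0,"wz":0},
  {"x":0.005,"y":0,"z":0,"wx":0,"wy":0,"wz":0},
  {"x":0,"y":0,"z":0,"wx":0,"wy":0,"wz":0},
  {"x":0,"y":0,"z":0.01,"wx":0,"wy":0,"wz":0},
  {"x":0,"y":0,"z":0.02,"wx":0,"wy":0,"wz":0},
  {"x":0,"y":0,"z":0.025,"wx":0,"wy":0,"wz":0},
  {"x":0,"y":0,"z":0.02,"wx":0,"wy":0,"wz":0},
  {"x":0,"y":0,"z":0.015,"wx":0,"wy":0,"wz":0},
  {"x":0,"y":0,"z":0.008,"wx":0,"wy":0,"wz":0},
  {"x":0,"y":0,"z":0.004,"wx":0,"wy":0,"wz":0},
  {"x":0,"y":0,"z":0.001,"wx":0,"wy":0,"wz":0},
  {"x":0,"y":0,"z":0,"wx":0,"wy":0,"wz":0},
  {"x":0,"y":0,"z":0,"wx":0,"wy":0,"wz":0},
])

```text
t: 27.45
tool_pos: [0.6194, 0.1189, 0.0536]
tcp_rot: [179.9, -0.0, 89.8]
force: [0.6, -0.4, -1.1]
width: 0.0494
grip_force: 25.0
```

Request:
drive_tool([
  {"x":0,"y":0,"z":0.001,"wx":0,"wy":0,"wz":0},
  {"x":0,"y":0,"z":0,"wx":0,"wy":0,"wz":0},
  {"x":0,"y":0,"z":0,"wx":0,"wy":0,"wz":0},
])

```text
t: 27.75
tool_pos: [0.6186, 0.1188, 0.0517]
tcp_rot: [180.0, 0.0, 89.8]
force: [0.3, -0.4, -1.8]
width: 0.0491
grip_force: 25.0
```

Request:
drive_tool([
  {"x":0,"y":0,"z":0.001,"wx":0,"wy":0,"wz":0},
  {"x":0,"y":0,"z":0,"wx":0,"wy":0,"wz":0},
  {"x":0,"y":0,"z":0.001,"wx":0,"wy":0,"wz":0},
  {"x":0,"y":0,"z":0,"wx":0,"wy":0,"wz":0},
  {"x":0,"y":0,"z":0,"wx":0,"wy":0,"wz":0},
])

```text
t: 28.25
tool_pos: [0.6185, 0.1188, 0.0496]
tcp_rot: [180.0, -0.0, 89.8]
force: [0.0, 0.2, -0.9]
width: 0.0494
grip_force: 25.0
```

Request:
drive_tool([
  {"x":0,"y":0,"z":0.001,"wx":0,"wy":0,"wz":0},
  {"x":0,"y":0,"z":0,"wx":0,"wy":0,"wz":0},
  {"x":0,"y":0,"z":0,"wx":0,"wy":0,"wz":0},
])

```text
t: 28.55
tool_pos: [0.6186, 0.1188, 0.0495]
tcp_rot: [180.0, 0.0, 89.8]
force: [-2.8, -1.2, 5.2]
width: 0.0492
grip_force: 25.0
```

Request:
drive_tool([
  {"x":0,"y":0,"z":0,"wx":0,"wy":0,"wz":0},
  {"x":0,"y":0,"z":0,"wx":0,"wy":0,"wz":0},
  {"x":0,"y":0,"z":0,"wx":0,"wy":0,"wz":0},
  {"x":0,"y":0,"z":0,"wx":0,"wy":0,"wz":0},
  {"x":0,"y":0,"z":0,"wx":0,"wy":0,"wz":0},
  {"x":0,"y":0,"z":0,"wx":0,"wy":0,"wz":0},
  {"x":0,"y":0,"z":0,"wx":0,"wy":0,"wz":0},
  {"x":0,"y":0,"z":0,"wx":0,"wy":0,"wz":0},
  {"x":0,"y":0,"z":-0.02,"wx":0,"wy":0,"wz":0},
  {"x":0,"y":0,"z":-0.03,"wx":0,"wy":0,"wz":0},
  {"x":0,"y":0,"z":-0.03,"wx":0,"wy":0,"wz":0},
  {"x":0,"y":0,"z":-0.03,"wx":0,"wy":0,"wz":0},
  {"x":0,"y":0,"z":-0.02,"wx":0,"wy":0,"wz":0},
  {"x":0,"y":0,"z":0,"wx":0,"wy":0,"wz":0},
], claw=-1)

```text
t: 29.95
tool_pos: [0.6213, 0.119, 0.1829]
tcp_rot: [179.5, -0.0, 89.8]
force: [0.2, 0.1, 0.3]
width: 0.0938
grip_force: 0.0
```

Request:
drive_tool([
  {"x":-0.006,"y":-0.02,"z":0,"wx":0,"wy":0,"wz":0},
  {"x":-0.008,"y":-0.03,"z":0,"wx":0,"wy":0,"wz":0},
  {"x":-0.008,"y":-0.03,"z":0,"wx":0,"wy":0,"wz":0},
  {"x":-0.008,"y":-0.03,"z":0,"wx":0,"wy":0,"wz":0},
  {"x":-0.008,"y":-0.03,"z":0,"wx":0,"wy":0,"wz":0},
  {"x":-0.008,"y":-0.03,"z":0,"wx":0,"wy":0,"wz":0},
  {"x":-0.005,"y":-0.025,"z":0,"wx":0,"wy":0,"wz":0},
  {"x":0,"y":0,"z":0,"wx":0,"wy":0,"wz":0},
  {"x":0,"y":0,"z":0,"wx":0,"wy":0,"wz":0},
  {"x":0,"y":0,"z":0,"wx":0,"wy":0,"wz":0},
])

```text
t: 30.95
tool_pos: [0.4242, 0.0684, 0.1782]
tcp_rot: [180.0, -0.0, 89.8]
force: [-0.7, 0.7, 1.0]
width: 0.094
grip_force: 0.0
```

```bash
python3 look.py red wr; python3 - <<'E'
from h import *
for n in ['scene','side']:
    im=cams.capture(n); cv2.imwrite(f'pics/{n}4.png',im); hsv=cv2.cvtColor(im,cv2.COLOR_BGR2HSV); lo,hi,h,r=LID['green']
    for st,ct,b in blobs(mask(hsv,lo,hi)): print(n,st,ct.round(),ray(cam(n),ct,h+.034-.006).round(4))
E
```

```text
30.95 [0.4242 0.0684 0.1782] [179.98  -0.    89.83] 0.09399436615344313
red [ 228  161   62   63 3055] [258. 192.] [0.4263 0.0702 0.084 ] diam 0.0549
scene [271 229  25  22 437] [283. 239.] [0.6171 0.1195 0.09  ]
side [253 140  18  13 202] [262. 146.] [0.6156 0.1175 0.09  ]
```

Request:
drive_tool([
  {"x":0.001,"y":0.001,"z":0.02,"wx":0,"wy":0,"wz":0},
  {"x":0,"y":0,"z":0.03,"wx":0,"wy":0,"wz":0},
  {"x":0,"y":0,"z":0.03,"wx":0,"wy":0,"wz":0},
  {"x":0,"y":0,"z":0.03,"wx":0,"wy":0,"wz":0},
  {"x":0,"y":0,"z":0.022,"wx":0,"wy":0,"wz":0},
  {"x":0,"y":0,"z":0.015,"wx":0,"wy":0,"wz":0},
  {"x":0,"y":0,"z":0,"wx":0,"wy":0,"wz":0},
  {"x":0,"y":0,"z":0,"wx":0,"wy":0,"wz":0},
  {"x":0,"y":0,"z":0,"wx":0,"wy":0,"wz":0},
])

```text
t: 32.0
tool_pos: [0.4257, 0.0694, 0.0324]
tcp_rot: [179.9, 0.0, 89.8]
force: [-0.3, 1.2, -0.5]
width: 0.0939
grip_force: 0.0
```

Request:
drive_tool([
  {"x":0,"y":0,"z":0,"wx":0,"wy":0,"wz":0},
  {"x":0,"y":0,"z":0,"wx":0,"wy":0,"wz":0},
  {"x":0,"y":0,"z":0,"wx":0,"wy":0,"wz":0},
  {"x":0,"y":0,"z":0,"wx":0,"wy":0,"wz":0},
  {"x":0,"y":0,"z":0,"wx":0,"wy":0,"wz":0},
  {"x":0,"y":0,"z":0,"wx":0,"wy":0,"wz":0},
  {"x":0,"y":0,"z":0,"wx":0,"wy":0,"wz":0},
  {"x":0,"y":0,"z":0,"wx":0,"wy":0,"wz":0},
  {"x":0,"y":0,"z":0,"wx":0,"wy":0,"wz":0},
], claw=1, newtons=28)

```text
t: 32.9
tool_pos: [0.4244, 0.0693, 0.0315]
tcp_rot: [180.0, 0.0, 89.8]
force: [0.7, -0.2, 0.2]
width: 0.0551
grip_force: 28.0
```

Request:
drive_tool([
  {"x":0,"y":0,"z":-0.005,"wx":0,"wy":0,"wz":0},
  {"x":0,"y":0,"z":-0.015,"wx":0,"wy":0,"wz":0},
  {"x":0,"y":0,"z":-0.025,"wx":0,"wy":0,"wz":0},
  {"x":0,"y":0,"z":-0.025,"wx":0,"wy":0,"wz":0},
  {"x":0,"y":0,"z":-0.02,"wx":0,"wy":0,"wz":0},
  {"x":0,"y":0,"z":-0.015,"wx":0,"wy":0,"wz":0},
  {"x":0,"y":0,"z":-0.005,"wx":0,"wy":0,"wz":0},
  {"x":0,"y":0,"z":0,"wx":0,"wy":0,"wz":0},
])

```text
t: 33.7
tool_pos: [0.4244, 0.0693, 0.1418]
tcp_rot: [180.0, 0.0, 89.8]
force: [-0.7, 0.7, -3.0]
width: 0.0554
grip_force: 28.0
```

Request:
drive_tool([
  {"x":-0.003,"y":0.01,"z":0,"wx":0,"wy":0,"wz":0},
  {"x":-0.005,"y":0.02,"z":0,"wx":0,"wy":0,"wz":0},
  {"x":-0.007,"y":0.025,"z":0,"wx":0,"wy":0,"wz":0},
  {"x":-0.008,"y":0.025,"z":0,"wx":0,"wy":0,"wz":0},
  {"x":-0.008,"y":0.025,"z":0,"wx":0,"wy":0,"wz":0},
  {"x":-0.008,"y":0.025,"z":0,"wx":0,"wy":0,"wz":0},
  {"x":-0.007,"y":0.025,"z":0,"wx":0,"wy":0,"wz":0},
  {"x":-0.004,"y":0.02,"z":0,"wx":0,"wy":0,"wz":0},
  {"x":-0.002,"y":0.013,"z":0,"wx":0,"wy":0,"wz":0},
  {"x":0,"y":0.006,"z":0,"wx":0,"wy":0,"wz":0},
  {"x":0,"y":0.002,"z":0,"wx":0,"wy":0,"wz":0},
  {"x":0,"y":0,"z":0,"wx":0,"wy":0,"wz":0},
  {"x":0,"y":0,"z":0,"wx":0,"wy":0,"wz":0},
])

```text
t: 35.0
tool_pos: [0.6193, 0.017, 0.1409]
tcp_rot: [-179.9, -0.0, 89.8]
force: [0.2, 0.2, -1.9]
width: 0.0555
grip_force: 28.0
```

Request:
drive_tool([
  {"x":0,"y":0.001,"z":0.01,"wx":0,"wy":0,"wz":0},
  {"x":0,"y":0,"z":0.02,"wx":0,"wy":0,"wz":0},
  {"x":0,"y":0,"z":0.02,"wx":0,"wy":0,"wz":0},
  {"x":0,"y":0,"z":0.013,"wx":0,"wy":0,"wz":0},
  {"x":0,"y":0,"z":0.007,"wx":0,"wy":0,"wz":0},
  {"x":0,"y":0,"z":0.003,"wx":0,"wy":0,"wz":0},
  {"x":0,"y":0,"z":0.002,"wx":0,"wy":0,"wz":0},
  {"x":0,"y":0,"z":0,"wx":0,"wy":0,"wz":0},
  {"x":0,"y":0,"z":0,"wx":0,"wy":0,"wz":0},
  {"x":0,"y":0,"z":0.001,"wx":0,"wy":0,"wz":0},
  {"x":0,"y":0,"z":0,"wx":0,"wy":0,"wz":0},
])

```text
t: 36.1
tool_pos: [0.6214, 0.0168, 0.0658]
tcp_rot: [180.0, 0.0, 89.8]
force: [0.2, 0.1, -3.4]
width: 0.0552
grip_force: 28.0
```

Request:
drive_tool([
  {"x":0,"y":0,"z":0,"wx":0,"wy":0,"wz":0},
  {"x":0,"y":0,"z":0,"wx":0,"wy":0,"wz":0},
])

```text
t: 36.3
tool_pos: [0.6213, 0.0168, 0.0656]
tcp_rot: [180.0, 0.0, 89.8]
force: [0.2, 0.1, -2.4]
width: 0.0557
grip_force: 28.0
```

Request:
drive_tool([
  {"x":0,"y":0,"z":0.001,"wx":0,"wy":0,"wz":0},
  {"x":0,"y":0,"z":0,"wx":0,"wy":0,"wz":0},
  {"x":0,"y":0,"z":0,"wx":0,"wy":0,"wz":0},
])

```text
t: 36.6
tool_pos: [0.6214, 0.0167, 0.0655]
tcp_rot: [180.0, 0.0, 89.8]
force: [-2.7, 0.3, 5.5]
width: 0.0554
grip_force: 28.0
```

Contact. I'll release, retract and check.

Request:
drive_tool([
  {"x":0,"y":0,"z":0,"wx":0,"wy":0,"wz":0},
  {"x":0,"y":0,"z":0,"wx":0,"wy":0,"wz":0},
  {"x":0,"y":0,"z":0,"wx":0,"wy":0,"wz":0},
  {"x":0,"y":0,"z":0,"wx":0,"wy":0,"wz":0},
  {"x":0,"y":0,"z":0,"wx":0,"wy":0,"wz":0},
  {"x":0,"y":0,"z":0,"wx":0,"wy":0,"wz":0},
  {"x":0,"y":0,"z":0,"wx":0,"wy":0,"wz":0},
  {"x":0,"y":0,"z":0,"wx":0,"wy":0,"wz":0},
  {"x":0,"y":0,"z":-0.02,"wx":0,"wy":0,"wz":0},
  {"x":0,"y":0,"z":-0.03,"wx":0,"wy":0,"wz":0},
  {"x":0,"y":0,"z":-0.03,"wx":0,"wy":0,"wz":0},
  {"x":0,"y":0,"z":-0.03,"wx":0,"wy":0,"wz":0},
  {"x":0,"y":0,"z":-0.04,"wx":0,"wy":0,"wz":0},
  {"x":0,"y":-0.04,"z":0,"wx":0,"wy":0,"wz":0},
  {"x":0,"y":-0.04,"z":0,"wx":0,"wy":0,"wz":0},
  {"x":0,"y":-0.04,"z":0,"wx":0,"wy":0,"wz":0},
  {"x":0,"y":-0.04,"z":0,"wx":0,"wy":0,"wz":0},
  {"x":0,"y":0,"z":0,"wx":0,"wy":0,"wz":0},
  {"x":0,"y":0,"z":0,"wx":0,"wy":0,"wz":0},
  {"x":0,"y":0,"z":0,"wx":0,"wy":0,"wz":0},
], claw=-1)

```text
t: 38.6
tool_pos: [0.4626, 0.0171, 0.2152]
tcp_rot: [179.9, 0.0, 89.8]
force: [-0.4, 0.2, 0.2]
width: 0.0939
grip_force: 0.0
```

```bash
python3 - <<'E'
from h import *
for n in ['scene','side']:
    im=cams.capture(n); cv2.imwrite(f'pics/{n}5.png',im); hsv=cv2.cvtColor(im,cv2.COLOR_BGR2HSV)
    for k,(lo,hi,h,r) in LID.items():
        for st,ct,b in blobs(mask(hsv,lo,hi)): print(n,k,st,ray(cam(n),ct,h+.034-.006).round(4))
E
```

```text
scene blue [135 159  34  26 674] [ 0.6257 -0.1793  0.156 ]
scene yellow [   0  140   70   53 2327] [ 0.711  -0.4271  0.134 ]
scene yellow [179 180  30  26 611] [ 0.6212 -0.0818  0.134 ]
scene red [223 204  27  25 538] [0.6206 0.0162 0.112 ]
scene green [271 229  25  22 438] [0.6171 0.1197 0.09  ]
side blue [335 169  32  23 584] [ 0.624 -0.181  0.156]
side blue [370 236  43  21 110] [ 0.5259 -0.3647  0.156 ]
side yellow [304 158  27  21 442] [ 0.6199 -0.0841  0.134 ]
side red [278 149  23  16 298] [0.6195 0.0143 0.112 ]
side green [253 140  18  13 202] [0.6156 0.1175 0.09  ]
```

View pics/scene5.png

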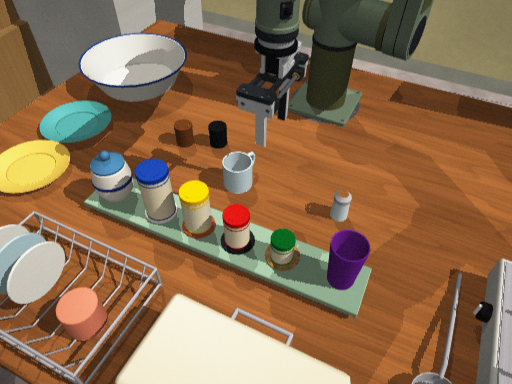

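All four tins stand centred on their coasters: blue (154,190), yellow (196,210), red (237,228) and green (283,247). The jar and tumbler haven't moved and the gripper is clear.

```bash
python3 -c "
from bench import ctrl
print(ctrl.sign_off())"
```

```text
the job is handed in; nothing more can be done
None
```

I set the four tins on the coasters in height order (blue on white, yellow on terracotta, red on slate, green on cork) and handed the job in at about 39 s. In the last camera check each tin was upright and within a few millimetres of its coaster's centre, and the jar and tumbler had not visibly moved; the sign-off gave no verdict.

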